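# Slide the brass packing shim off the shim rack and lay it on the tool-rest pedestal

## Robot

A 6-joint arm with a two-finger parallel gripper is mounted at the origin on the work surface. World frame = base frame: x ahead of the robot, y to its left, z up, the work surface at z = 0. Lengths are in mm, angles in rad, forces in N, time in s.
With the tool pointing down it reaches from about 300 to 775 mm from the base axis. Payload 14.6 kg.
Tool frame: the origin (TCP) lies on the centre line of the jaws, within the pads' length; the fingertips stand 19 mm ahead of it and the grasp point (between the pads) is the TCP (bot.tip_reach is the distance from the TCP to the fingertips, in mm); y points along the fingers, x is the direction in which the jaws open and shut, and the axes are right-handed (so a half turn about y gives the same grasp; the last joint's range is limited). The gripper opens to 85 mm and grips with 20 to 120 N. Pads are 22 mm wide; open, the fingers measure 114 mm over their backs; the gripper's body (76 mm by 85 mm) begins 54 mm behind the grasp point. The pads swing forward as they close: fully open they stand 13 mm farther back than shut.
Start: joints at [1.272, 0.3, 1.521, -0, 1.321, -0.067], TCP at [126.349, 535.281, 250.281] pointing down, gripper open.
Joint ranges: [-3.03, 3.03], [-0.79, 2.21], [0.23, 2.52], [-1.04, 4.18], [0, 3.07], [-2.55, 2.55]. Speed limits (rad/s): [2.22, 2.22, 2.57, 3.14, 3.14, 3.14].

## Interface

Orientations are given as a unit quaternion [w, x, y, z].
In Python, from rig import bot gives the robot as it stands. Calls block until the motion is done:
- bot.move_to(position, orientation): joint-space move of the TCP to a pose.
- bot.servo_line(position, attitude=None, speed=150, until_force=None): straight line of the TCP; attitude=None keeps the orientation; speed is the mean speed in mm/s. With until_force (N) it stops when the force on the tool has changed by that much, and returns True; else False.
- bot.move_joints(angles): joint-space move.
- bot.move_gripper(opening, grip_force=None): finger opening in mm; grip_force is the grip in N (None keeps the last); returns when the fingers have stopped.
- bot.dwell(seconds).
- bot.ik(position, orientation): joint angles nearest the present ones, or None.
- bot.read_state(): the state.
- bot.read_camera(name): name is "side" or "top" or "wrist"; returns a dict with "image" (400x640x3 uint8, blue, green, red), "depth" (400x640 float32, mm along the optical axis (not along the pixel's ray), 0 where there is no reading), "fovy" (degrees; the focal length in pixels is half the picture's height over the tangent of half this angle, whatever the lens; pixels are square), "cx", "cy" (the principal point, pixels), "eye" and "attitude" of the camera in the world; the wrist camera has in their place "mount" (4x4, takes a point from camera to tool coordinates, whose origin is the TCP and whose axes are the tool frame's). Camera axes: x right, y down, z forward; pixel columns grow to the right and rows downward; lengths in mm; the calibration is good to about 2 mm. A picture is of the moment at which its call begins: read the wrist's pose just before it.
A pose or a line that the arm cannot do raises bot.MotionError and nothing moves.
- bot.finish_job(): hands the job in, once; it reports no verdict.
The state is a dict: "clock": time; "joint_positions": joint angles; "qvel": joint speeds; "effort": joint torques, N m; "ee_pos": TCP position; "tool_rot": TCP orientation; "ft_force": force on the tool from outside, world axes, zero at the start; "moment": the same for the moment, N m; "grip_width": finger opening in mm.
Only numpy, scipy, OpenCV 4.12 (cv2) and the standard library are available. Lean on these libraries where they do the work, as an engineer would, in place of code of your own. Each camera call takes 0.05 s, during which the arm holds its last target.

## Task

In this metal-spinning shop, push the brass packing shim along its lane until its near end clearly hangs out over the front edge of the green rack while it still lies on the rack, then take it by that overhanging end and lift it clear. Lower it (do not drop it) onto the steel top of the grey tool-rest pedestal and leave it lying flat there, square across the narrow width of the top, centred, so that it hangs over about equally at both ends. Leave the steel shim where it is, and never let the brass shim fall to the table.

Things in the scene. Friction and masses are not known exactly. Their poses are not given: they have to be found in the camera images.
- shim_brass: yellow brass packing shim: loose flat slotted strip 130 (x) x 46 (y) x 5 mm thick (z), slot 60 x 14 mm through its middle along x, about 0.15 kg. Origin at the centre of its underside. It lies in one of the rack's three lanes (which one varies), x along the lane, its near (-x) end 4 to 20 mm back from the rack's front edge; it slides freely.
- shim_steel: grey steel packing shim, same shape, size, origin and axes as the brass one, in another lane of the rack; must stay there. The third lane holds a dark clamp strap 110 x 44 x 12 mm (not listed).
- rack: fixed green rack, 190 (x) x 194 mm (y), origin on the table under its centre. Lanes run along x: front edge (robot's side) at x = -95 mm, back edge at +95, both open; free air before the front edge. Lane floors 60 mm above the table; three lanes 50 mm wide, centred at y = -64, 0, +64 mm, parted by low ribs 4 mm above the lane floor, 14 mm wide (8 mm outside).
- pedestal: fixed grey tool-rest pedestal, flat steel top 52 (x) x 80 mm (y), 70 mm above the table; top block 20 mm thick, on a column of 44 mm diameter (68 mm at its foot), base 100 x 120 x 14 mm. Origin on the table under its centre. The shim is to lie on top with its long axis along the pedestal's x, 39 mm over at each end.
Not all that is in view belongs to the job. Of the things shaped like the shim_brass, the yellow one is meant. Leave any red look-alike of the pedestal alone.

How it is judged (in metres and radians):
On the way:
1. the brass shim lies on the rack with its near end at least 20 mm out over the front edge (x of shim_brass in the frame of rack between -0.095 and -0.05 m and y of shim_brass in the frame of rack between -0.1 and 0.1 m and z of shim_brass in the frame of rack between 0.056 and 0.064 m and angle between shim_brass's own z axis and vertical below 0.1 rad and angle between the x axis of shim_brass and the x axis of rack, either way round below 0.35 rad), for 0.2 s.
At the end, for the whole second after the job is handed in: The brass shim lies flat and at rest on the pedestal's top, its centre within 20 mm of the pedestal's centre and its long axis within 12 degrees of the pedestal's x axis; the steel shim is within 20 mm of where it started (horizontal distance between shim_brass and pedestal below 0.02 m and z of shim_brass in the frame of pedestal between 0.067 and 0.074 m and angle between shim_brass's own z axis and vertical below 0.08 rad and angle between the x axis of shim_brass and the x axis of pedestal, either way round below 0.21 rad and linear speed of shim_brass below 0.02 m/s and distance of shim_steel from where it was at the start of the episode below 0.02 m); the robot touches nothing.
It fails at once if the steel shim is moved more than 20 mm (distance of shim_steel from where it was at the start of the episode above 0.02 m).
It fails at once if the brass shim falls to the table (height (world z) of shim_brass below 0.035 m).
It fails at once if the brass shim is let go more than 20 mm above the pedestal's top (height (world z) of shim_brass above 0.09 m and contact force between the fingers and shim_brass below 0.02 N).
It also fails if it takes over 51 s, if anything falls off the work surface, if the arm or the gripper's body presses on something with over 40 N, if the wrist force passes 120 N, or if a joint passes its speed limit or range.

## Working session

There is one attempt and no reset: what is moved stays moved. The work goes in short steps, each a Python script; the robot and the scene stay as the last script left them, time stands still between calls to the robot, and variables do not carry over. Pictures are saved under pics/ and viewed, and the job is handed in when it is done.

```bash
mkdir -p pics
cat > h.py <<'E'
import numpy as np, cv2
from rig import bot
from scipy.spatial.transform import Rotation as R
def Rq(q): return R.from_quat([q[1],q[2],q[3],q[0]])
def pts(c,T=None):
    d=c["depth"].astype(float); h,w=d.shape
    f=h/2/np.tan(np.radians(c["fovy"])/2)
    v,u=np.mgrid[0:h,0:w]
    P=np.stack([(u-c["cx"])/f*d,(v-c["cy"])/f*d,d],-1)
    if T is None:
        A=np.array(c["attitude"]); 
        M=A if A.shape==(3,3) else Rq(A).as_matrix()
        return P@M.T+np.array(c["eye"])
    return P@T[:3,:3].T+T[:3,3]
def wrist():
    s=bot.read_state(); c=bot.read_camera("wrist")
    T=np.eye(4);T[:3,:3]=Rq(s["tool_rot"]).as_matrix();T[:3,3]=s["ee_pos"]
    return c,pts(c,T@np.array(c["mount"]))
E
python3 - <<'E'
from h import *
s=bot.read_state();print(s)
for n in("top","side"):
    c=bot.read_camera(n);cv2.imwrite(f"pics/{n}0.png",c["image"]);np.save(n+"0.npy",pts(c));print(n,c["fovy"],c["cx"],c["cy"],c["eye"],c["attitude"])
c,P=wrist();cv2.imwrite("pics/wrist0.png",c["image"]);np.save("wrist0.npy",P);print(c["mount"],c["fovy"])
E
```

```text
{'clock': 0.0, 'joint_positions': array([ 1.27240802e+00,  3.00460766e-01,  1.52160656e+00, -1.63404438e-05,
        1.32070395e+00, -6.65824956e-02]), 'qvel': array([ 0.00144726, -0.00242915, -0.00016577, -0.00010491,  0.00263037,
       -0.00209309]), 'effort': array([ 8.75069873e-05, -5.43488681e+01, -3.61813223e+01, -4.83884924e-05,
        3.88086002e-03,  2.01437007e-05]), 'ee_pos': array([126.28594762, 535.07698382, 249.71619246]), 'tool_rot': array([-0.55422529,  0.55470709,  0.43848458, -0.43916471]), 'ft_force': array([ 0.51617287, -0.20630461, -0.30503486]), 'moment': array([-0.05484113,  0.00672278,  0.06907128]), 'grip_width': 85.22483655793428}
top 51.05941831686169 316.2391417804118 192.644637482035 [ 361.58102401   18.55580009 1055.38338503] [ 0.04991964 -0.70475518  0.70630212 -0.04433372]
side 43.188371129889184 320.79692152053866 194.0613880653313 [  41.35411198 -736.41959816  736.4822702 ] [-0.42900549  0.86524876 -0.2330779   0.11390153]
[[ 9.99999977e-01 -2.06446714e-04  6.30739284e-05 -3.71839831e-01]
 [-1.14725390e-04 -2.60762856e-01  9.65402880e-01 -1.23356613e+02]
 [-1.82856915e-04 -9.65402864e-01 -2.60762874e-01  6.53387141e+01]
 [ 0.00000000e+00  0.00000000e+00  0.00000000e+00  1.00000000e+00]] 67.95695495090462
```

View pics/top0.png

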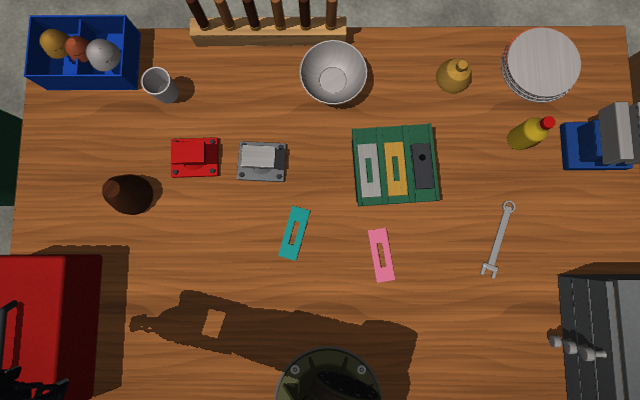

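View pics/side0.png

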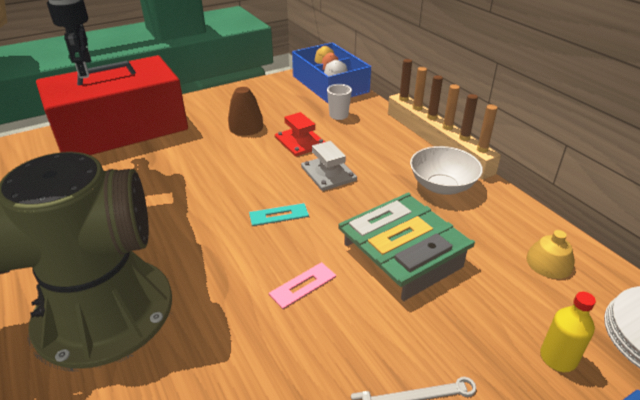

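Run:
```python
from h import *
im=cv2.imread("pics/top0.png");P=np.load("top0.npy")
cv2.imwrite("pics/top0c.png",cv2.resize(im[110:220,160:450],None,fx=2.7,fy=2.7,interpolation=cv2.INTER_CUBIC))
hsv=cv2.cvtColor(im,cv2.COLOR_BGR2HSV)
def fit(n,m):
    q=P[m];print(n,len(q),"z",np.percentile(q[:,2],[5,50,95]).round(1),cv2.minAreaRect(q[:,:2].astype(np.float32)), "med",np.median(q,0).round(1))
X,Y,Z=[P[...,i] for i in range(3)]
reg=np.zeros(X.shape,bool);reg[115:215,340:450]=1
k=np.ones((3,3),np.uint8)
op=lambda m:cv2.morphologyEx(m.astype(np.uint8),cv2.MORPH_OPEN,k)>0
fit("rack",op(reg&(Z>50)&(Z<85)))
fit("brass",op(reg&(hsv[...,0]>15)&(hsv[...,0]<32)&(hsv[...,1]>120)&(Z>50)))
fit("steel",op(reg&(hsv[...,1]<40)&(hsv[...,2]>120)&(Z>50)))
reg[:]=0;reg[130:190,230:295]=1
fit("pedtop",op(reg&(Z>60)&(Z<85)))
fit("pedbase",op(reg&(Z>7)))
```

```text
rack 6244 z [56.8 62.5 71.5] ((565.78955078125, -164.32408142089844), (191.21206665039062, 195.06521606445312), 3.8235220909118652) med [ 562.3 -164.1   62.5]
brass 923 z [60.4 63.8 66.7] ((470.8253479003906, -112.97859191894531), (109.15652465820312, 324.0791320800781), 58.32550811767578) med [ 551.6 -163.9   63.8]
steel 838 z [61.  63.8 66.7] ((477.9158935546875, -73.50157165527344), (90.50133514404297, 282.5649108886719), 69.40443420410156) med [ 549.1 -100.    63.8]
pedtop 723 z [65.5 68.6 71.5] ((584.2417602539062, 166.7318878173828), (80.12278747558594, 52.98494338989258), 87.11520385742188) med [583.3 166.4  68.6]
pedbase 1818 z [10.1 16.2 70.9] ((492.84857177734375, 136.9181671142578), (323.1376647949219, 143.33648681640625), 18.11961555480957) med [573.8 161.2  16.2]
```

View pics/top0c.png

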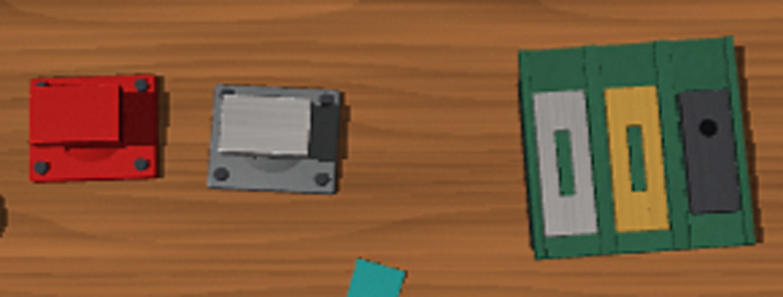

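```bash
cat >> h.py <<'E'
RC=np.array([565.8,-164.3]);RA=np.radians(3.8)
PC=np.array([584.2,166.7]);PA=np.radians(-2.9)
def toR(xy,C=RC,a=RA):
    d=np.asarray(xy)-C;c,s=np.cos(a),np.sin(a);return np.stack([d[...,0]*c+d[...,1]*s,-d[...,0]*s+d[...,1]*c],-1)
def fromR(x,y,z,C=RC,a=RA):
    c,s=np.cos(a),np.sin(a);return [C[0]+x*c-y*s,C[1]+x*s+y*c,z]
def quat(a,s=1):
    M=np.zeros((3,3));M[:,0]=s*np.array([-np.sin(a),np.cos(a),0]);M[:,1]=[0,0,-1];M[:,2]=np.cross(M[:,0],M[:,1])
    q=R.from_matrix(M).as_quat();return [q[3],q[0],q[1],q[2]]
def fit(P,m,n):
    m=cv2.morphologyEx(m.astype(np.uint8),cv2.MORPH_OPEN,np.ones((3,3),np.uint8))
    k,l,st,_=cv2.connectedComponentsWithStats(m);i=1+st[1:,4].argmax()
    q=P[l==i];r=cv2.minAreaRect(q[:,:2].astype(np.float32));print(n,len(q),"z",np.percentile(q[:,2],[5,50,95]).round(1),np.round(r[0],1),np.round(r[1],1),round(r[2],2));return r
def masks(im,P):
    h=cv2.cvtColor(im,cv2.COLOR_BGR2HSV);Z=P[...,2]
    inr=(np.abs(P[...,0]-540)<150)&(np.abs(P[...,1]+164)<110)
    return inr&(h[...,0]>15)&(h[...,0]<32)&(h[...,1]>120)&(Z>45), inr&(h[...,1]<40)&(h[...,2]>120)&(Z>45), inr&(Z>45)&(Z<90)
E
python3 - <<'E'
from h import *
im=cv2.imread("pics/top0.png");P=np.load("top0.npy")
b,s,r=masks(im,P)
for m,n in((b,"brass"),(s,"steel"),(r,"rack")): x=fit(P,m,n);print(toR(x[0]))
print(Rq(bot.read_state()["tool_rot"]).as_matrix().round(2))
for s in(1,-1):
  for p in (fromR(40,0,250),fromR(-125,0,250)): print(s,bot.ik(p,quat(RA,s)))
  for p in (fromR(-45,0,150,PC,PA),): print(s,bot.ik(p,quat(PA,s)))
E
```

```text
brass 916 z [60.4 63.8 66.7] [ 553.5 -163.6] [130.1  47.4] 3.2
[-12.19543533   1.5163274 ]
steel 834 z [61.  63.8 66.6] [ 549.9 -100. ] [130.4  45.7] 4.17
[-11.58864659  65.16687028]
rack 6255 z [56.8 62.5 71.5] [ 565.8 -164.3] [191.2 195.1] 3.82
[-0.01202222 -0.02333597]
[[ 0.23 -0.   -0.97]
 [ 0.97 -0.    0.23]
 [-0.   -1.    0.  ]]
1 [-3.19211026e-01  4.73918140e-01  1.28264033e+00 -4.44089210e-16
  1.38503418e+00 -1.95632986e+00]
1 [-4.50318985e-01  1.29228035e-01  1.72894951e+00 -4.44089210e-16
  1.28341511e+00 -2.08743782e+00]
1 [ 2.38848320e-01  4.33324690e-01  1.58466439e+00 -4.44089210e-16
  1.12360357e+00 -1.28133346e+00]
-1 [-3.19211026e-01  4.73918140e-01  1.28264033e+00 -4.44089210e-16
  1.38503418e+00  1.18526279e+00]
-1 [-4.50318985e-01  1.29228035e-01  1.72894951e+00 -4.44089210e-16
  1.28341511e+00  1.05415483e+00]
-1 [ 2.38848320e-01  4.33324690e-01  1.58466439e+00 -4.44089210e-16
  1.12360357e+00  1.86025919e+00]
```

Run:
```python
from h import *
q=quat(RA)
bot.move_to(fromR(76,0.5,250),q)
c,P=wrist();cv2.imwrite("pics/w1.png",c["image"])
b,s,r=masks(c["image"],P)
for m,n in((b,"brass"),(s,"steel"),(r,"rack")): x=fit(P,m,n);print(toR(x[0]))
bot.move_gripper(0)
bot.servo_line(fromR(76,0.5,110),speed=150)
print(bot.servo_line(fromR(76,0.5,72),speed=30,until_force=5))
s=bot.read_state();print(s["clock"],s["ee_pos"],toR(s["ee_pos"][:2]),s["ft_force"],s["grip_width"],bot.tip_reach)
```

```text
brass 5851 z [63.2 64.8 66. ] [ 554.2 -164.5] [132.8  47.8] 3.35
[-11.58637746   0.58143606]
steel 5834 z [63.3 64.7 66. ] [ 551.8 -119.9] [130.4  89. ] 3.74
[-11.06346231  45.23624879]
rack 38693 z [59.1 63.9 72. ] [ 566.  -163.6] [190.7 194.6] 3.78
[0.24972183 0.72446533]
True
6.0333 [ 641.52487007 -158.73443207   79.09968038] [75.92723844  0.53474936] [-2.55433525  0.50501669  5.95238615] -0.08389556565496649 19.0
```

View pics/w1.png

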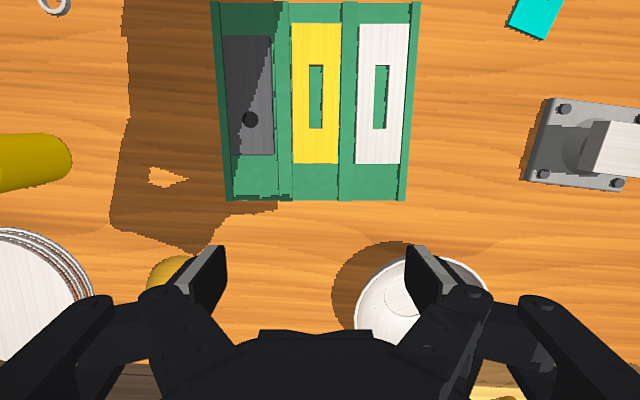

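Run:
```python
from h import *
bot.servo_line(fromR(76,0.5,80.6),speed=30)
print(bot.servo_line(fromR(10,0.5,80.6),speed=35,until_force=15))
print(bot.servo_line(fromR(-4,0.5,80.6),speed=20,until_force=15))
bot.dwell(.3)
s=bot.read_state();print(s["clock"],toR(s["ee_pos"][:2]),s["ft_force"])
bot.servo_line(fromR(4,0.5,81),speed=60)
bot.servo_line(fromR(4,0.5,150),speed=150)
bot.move_gripper(85)
bot.move_to(fromR(-20,0,250),quat(RA))
c,P=wrist();cv2.imwrite("pics/w2.png",c["image"])
b,s,r=masks(c["image"],P)
for m,n in((b,"brass"),(s,"steel"),(r,"rack")): x=fit(P,m,n);print(toR(x[0]))
c=bot.read_camera("side");cv2.imwrite("pics/s2.png",c["image"])
print(bot.read_state()["clock"])
```

```text
False
False
9.4667 [-3.98043017  0.50137459] [ 0.01565966  0.59125934 -0.31362742]
brass 5330 z [63.5 64.9 66.1] [ 486.2 -169.3] [129.8  47.5] 3.69
[-79.72034116   0.31102097]
steel 4524 z [63.5 64.9 66. ] [ 546.7 -120.7] [139.5  89.9] 4.03
[-16.11664276  44.81050216]
rack 32563 z [59.2 64.  72.1] [ 541.5 -165.2] [240.5 194.9] 3.8
[-24.33540335   0.75014467]
11.7333
```

View pics/w2.png

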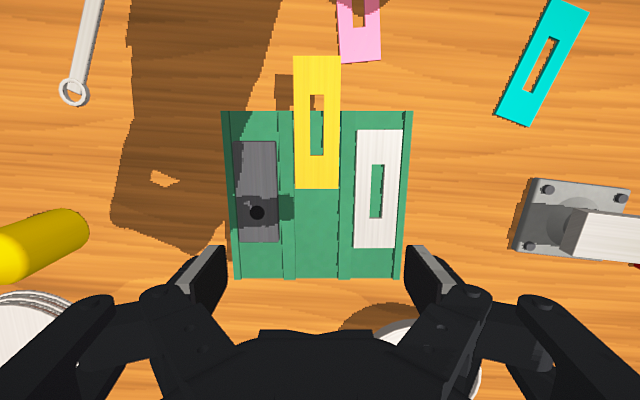

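View pics/s2.png

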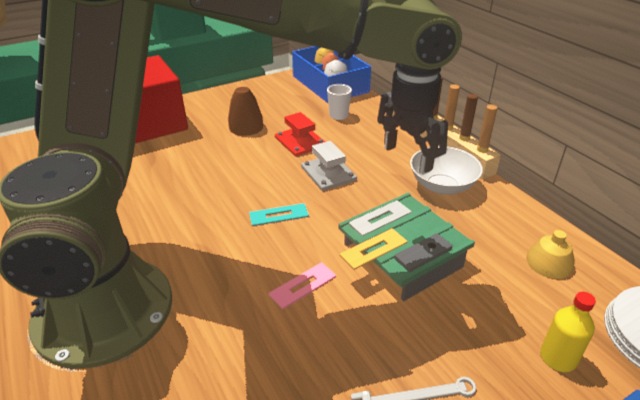

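Run:
```python
from h import *
q=quat(RA)
bot.move_to(fromR(-124,0.4,130),q)
bot.servo_line(fromR(-124,0.4,60),speed=90)
bot.move_gripper(30,60)
s=bot.read_state();print(s["clock"],toR(s["ee_pos"][:2]),s["ee_pos"][2],s["grip_width"],s["ft_force"])
bot.servo_line(fromR(-124,0.4,66),speed=30)
bot.servo_line(fromR(-124,0.4,140),speed=90)
s=bot.read_state();print(s["clock"],s["grip_width"],s["ft_force"],s["moment"])
c,P=wrist();cv2.imwrite("pics/w3.png",c["image"])
c=bot.read_camera("side");cv2.imwrite("pics/s3.png",c["image"])
h=cv2.cvtColor(cv2.imread("pics/w3.png"),cv2.COLOR_BGR2HSV)
x=fit(P,(h[...,0]>15)&(h[...,0]<32)&(h[...,1]>120)&(P[...,2]>100),"brass");print(toR(x[0]))
```

```text
13.8 [-123.86511348    0.33445396] 60.30539450830241 44.46880720472028 [-1.40080458  0.71998279  3.03054579]
15.125 44.193340087437264 [-0.8829176   0.24059545 -0.86162603] [-0.02206146  0.09071586  0.00523957]
brass 9825 z [142.3 143.4 144.4] [ 424.9 -174.8] [96.6 48.6] 4.01
[-141.28585039   -1.09727086]
```

View pics/w3.png

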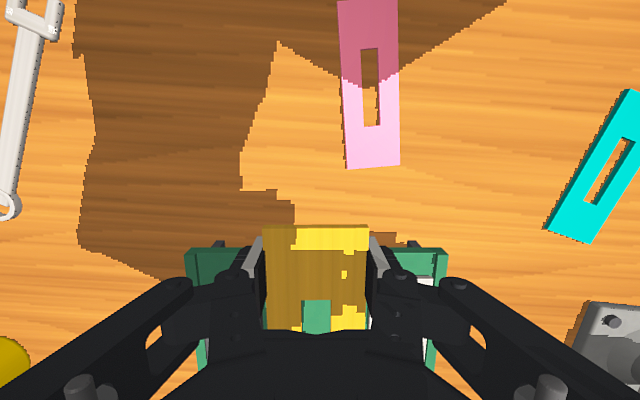

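View pics/s3.png

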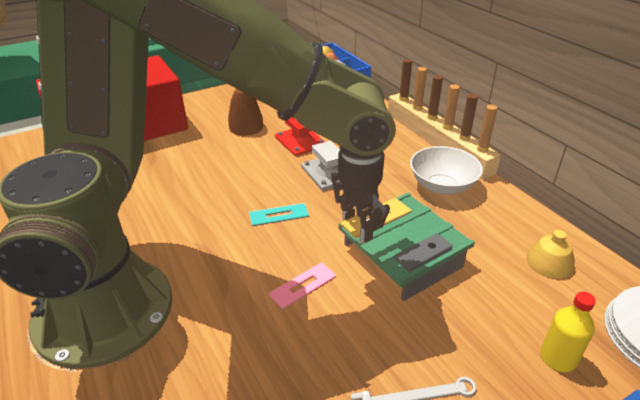

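Run:
```python
from h import *
c,P=wrist()
h=cv2.cvtColor(c["image"],cv2.COLOR_BGR2HSV)
m=(h[...,0]>15)&(h[...,0]<32)&(h[...,1]>120)&(np.abs(P[...,2]-143)<5)
q=P[m];r=toR(q[:,:2]);print(np.percentile(r[:,0],[0,.5,2,50,98,100]),np.percentile(r[:,1],[.5,2,98,99.5]))
print(np.polyfit(r[:,0],q[:,2],1), toR(bot.read_state()["ee_pos"][:2]))
for row in (226,235,260,290,325):print(row,toR(P[row,280,:2]),P[row,280,2],toR(P[row,355,:2]))
```

```text
[-145.7437118  -145.45813428 -145.21257251 -124.63357357  -95.57711543
  -92.86430236] [-22.45270456 -21.81519978  21.92308557  22.70275009]
[4.43767494e-03 1.43837069e+02] [-124.17964351    0.50811002]
226 [-145.01868956  -15.37790637] 140.46992050109807 [-145.13357242   17.36102806]
235 [-141.43205581  -15.31165082] 142.0257992061224 [-142.01740137   17.11753373]
260 [-130.02313259  -15.55089216] 143.0391980662116 [-129.83341316   17.64730271]
290 [-115.51414512  -15.92237402] 143.73992303217665 [-115.08563142   18.10597696]
325 [-96.70235983 -16.55593912] 143.31976025305866 [-96.1565405   18.81620379]
```

Run:
```python
from h import *
f=lambda z:fromR(-44,0,z,PC,PA)
bot.servo_line(fromR(-124,0.4,160),speed=90)
bot.move_to(f(150),quat(PA))
c=bot.read_camera("top");cv2.imwrite("pics/t4.png",c["image"])
bot.servo_line(f(85),speed=80)
print(bot.servo_line(f(66),speed=15,until_force=3))
s=bot.read_state();print(s["clock"],s["ee_pos"],toR(s["ee_pos"][:2],PC,PA),s["grip_width"],s["ft_force"],s["moment"])
c=bot.read_camera("side");cv2.imwrite("pics/s4.png",cv2.resize(c["image"][100:250,230:430],None,fx=4,fy=4,interpolation=cv2.INTER_CUBIC))
```

```text
True
18.9 [540.18998403 168.9374746   70.50187922] [-4.40668553e+01  8.01309855e-03] 44.63617801298623 [-2.21340071 -0.34841142  5.92689281] [-0.06878788  0.09185851  0.03647067]
```

View pics/s4.png

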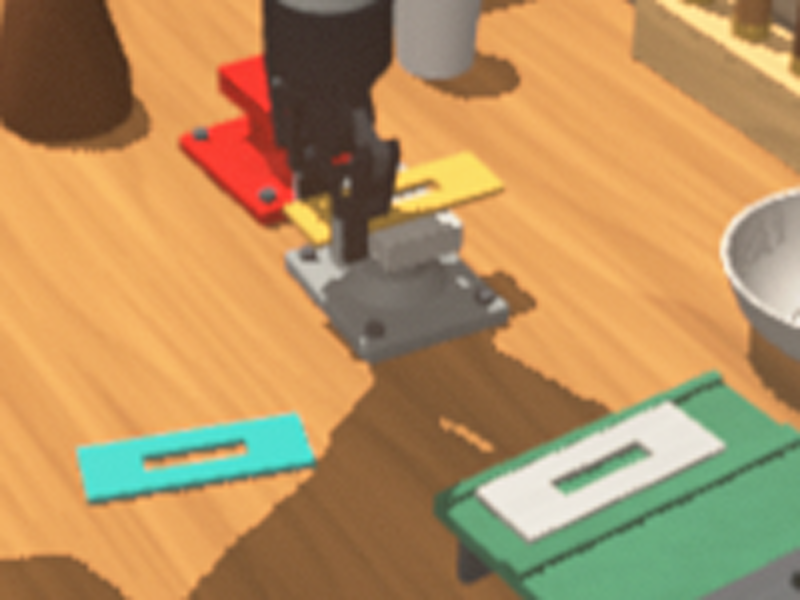

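View pics/t4.png

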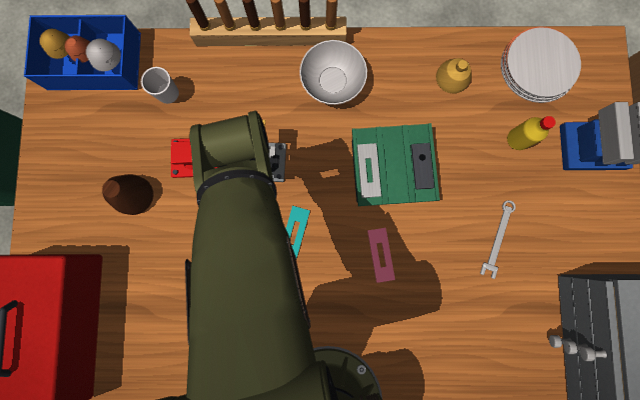

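Run:
```python
from h import *
f=lambda x,z:fromR(x,0,z,PC,PA)
bot.move_gripper(62)
bot.servo_line(f(-44,110),speed=60)
bot.servo_line(f(-44,250),speed=200)
bot.move_to(f(0,290),quat(PA))
c,P=wrist();cv2.imwrite("pics/w5.png",c["image"])
h=cv2.cvtColor(c["image"],cv2.COLOR_BGR2HSV);Z=P[...,2]
near=(np.abs(P[...,0]-584)<90)&(np.abs(P[...,1]-167)<62)
x=fit(P,near&(h[...,0]>15)&(h[...,0]<32)&(h[...,1]>120)&(Z>55),"brass");print(toR(x[0],PC,PA))
x=fit(P,near&(Z>60)&(Z<73)&(h[...,1]<60),"pedvisible")
x=fit(P,near&(Z>8)&(Z<22),"base")
print(bot.read_state()["clock"],bot.read_state()["ft_force"])
```

```text
brass 3841 z [73.7 74.9 76.1] [584.6 166.2] [ 46.5 130.7] 87.39
[ 0.4076612  -0.45042936]
pedvisible 644 z [68.5 69.8 71. ] [586.8 198.6] [17.2 52.2] 86.77
base 1096 z [12.1 13.9 18.9] [588.1 210.9] [32.8 99.5] 87.3
21.3333 [ 0.99938105  0.01052763 -0.67736518]
```

View pics/w5.png

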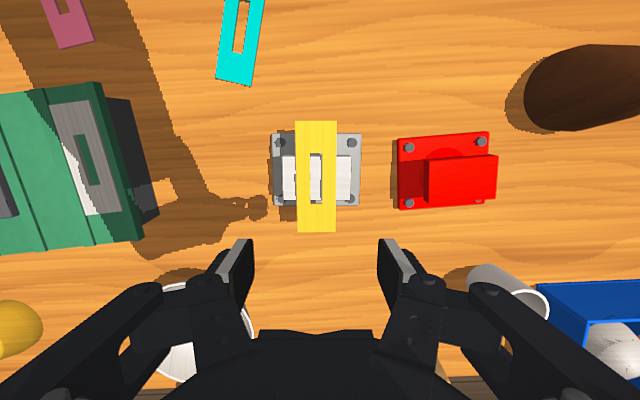

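The brass shim (columns 295–337, rows 121–232) lies flat and square across the pedestal top (columns 281–353, rows 156–200). It is centred to within 1 mm. The steel shim is still in its lane and the arm is clear of everything, so I'm handing the job in.

Run:
```python
from h import *
c=bot.read_camera("top");P=pts(c)
b,s,r=masks(c["image"],P);x=fit(P,s,"steel");print(toR(x[0]))
bot.finish_job()
```

```text
steel 134 z [61.2 63.6 67. ] [ 576.6 -115. ] [76.1 12.7] 4.22
[14.0640072  48.51976928]
the job is handed in; nothing more can be done
```

The brass shim is on the grey pedestal and the job is handed in. It took about 21 s of the 51 s allowed.

- **Push:** I pushed the shim along the middle lane with closed fingers until its centre measured 80 mm forward of the rack's centre, which is about 50 mm of overhang. It was still lying flat on the rack.
- **Grasp and placing:** I gripped it across its width at the overhanging end and lifted it level. I lowered it onto the pedestal until it touched, then released it.
- **Last wrist-camera check:** the shim's centre is about 0.6 mm from where I measured the pedestal's centre. It lies within about 0.6° of the pedestal's x axis. Its top surface reads 74.9 mm high, where 75 is expected for lying flat. The gripper was well clear at hand-in.
- **Steel shim:** my last measurement of it failed. The top camera caught only a 76 x 13 mm piece of it (the arm or its shadow was probably in the way), so that position is not usable. An earlier wrist fit (after the push) also merged it with other grey pixels. The pictures show it still in its lane, and the tool passed close by but never ran into it.

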